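# Load the plate-exposure cabinet and start it

### The job

Expose the long metal-faced printing block: slide the exposure cabinet's rear door (the one on the inner track, on the robot's left) fully open behind the front door, then set the block down gently, metal face up, squarely in the middle of the black bed under that opening. Let go, slide the rear door fully shut again, and only then press the start button fully down and release it. Leave the front door shut and everything else on the table where it is.

Things in the scene. Friction and masses are not known exactly. Their poses are not given: they have to be found in the camera images.
- cabinet: Grey exposure cabinet, fixed, 270 deep (x) x 430 wide (y) x 210 high, walls 10 thick. Origin: middle of its front bottom edge; x to the back, y to the robot's left, z up. A front lip is 75 high; from it the front slopes back and up at 30 degrees to x=173, z=175 and is closed by two clear sliding doors. Rails 12 wide along the slope's lower and upper edges stand 21 proud of it.
- hood_edge (a point): Middle of the hood's lower front edge, at x=173, y=0, z=175 in the cabinet's frame, axes as the cabinet's. The hood (clear roof at z=210) covers all behind it, so the beds are reached only through the sloping front, with the tool tilted about along the slope's normal: 30 degrees from vertical, tips forward and down.
- bed (a point): Centre of the top of the black bed in the left bay, where the block goes: at x=160, y=120, z=30 in the cabinet's frame, axes as the cabinet's. A flat platform 120 (x) x 76 (y), 30 high; the cabinet floor around it is 8 high. A like bed in the right bay already carries a copper plate.
- rear_door (a joint): Position of the rear door in m: 0 fully shut (left half of the slope), 0.18 (a hard stop) fully open, slid to the right (cabinet -y) behind the front door. It stays where it is left; sliding takes about 3 N. Fully open it leaves a gap 170 wide, from y=35 to y=205 of the cabinet. Starts 0 to 0.05.
- rear_door_pull (a point): Grip point on the rear door's pull: an aluminium fin on its left stile, 12 thick (along y), 50 long (up the slope), standing 48 out of the door's face; the point is in mid-fin, 10 below its outer edge. Moves with the door. Axes: z outward normal of the slope, x up the slope. Fingers here along -z, tips 19 further in, clear the front door, which stands 11 above the rear door's face.
- front_door (a joint): Position of the front door in m: 0 is shut (right half, on the outer track); it would slide to the left (+y) over the rear door. Starts at 0 and must stay.
- front_door_pull (a point): The same point on the front door's like pull, on its right stile.
- block: The long printing block to expose: wooden block with steel-coloured metal face on top, 90 (x) x 45 (y) x 32 high, about 150 g, loose on the table. Origin: centre of its underside; z up, x along its length. It stands on the left or right of the cabinet's front.
- start_button_top (a point): Centre of the top face of the round black start button (radius 14), on the sloping top of the start box. Axes: z is the button's outward axis, 30 degrees from vertical towards the side the box faces. Travel 6 mm, fully down at 5 N.
- start_button (a joint): Button travel in m: 0 up, 0.006 fully down; it springs back.
- start_box: Fixed grey wedge box 103 (x) x 90 (y) x 90 high that carries the start button; origin under its centre, x from its low front to its high back. It stands on the side of the cabinet where the block does not.
- small_block: Bystander: a shorter block of the same make, 52 x 45 x 32 high. Origin: centre of its underside.
- ink_jar: Bystander: black ink jar, 58 across, 62 high. Origin: centre of its underside.
- brush_pot: Bystander: steel pot of brushes, 68 across, 95 high, handles to 140. Origin: centre of its underside.
- brayer: Bystander: ink roller lying flat, roller 90 wide and 32 across with its axis along y at the origin, handle to 140 towards -x, 32 high. Origin on the table below the middle of the roller.
- ink_knife: Bystander: spatula about 200 long, lying along its x. Origin: centre of its underside.
- tape: Bystander: roll of paper tape lying flat, 90 across, 20 high. Origin: centre of its underside.

How it is judged (in metres and radians):
On the way, in this order (a step that is already met when the one before it is completed fails the run):
1. the rear door is slid fully open behind the front door (value of joint rear_door above 0.165 m), for 0.2 s.
2. the block lies flat and square on the left bed, let go (x of block in the frame of bed between -0.015 and 0.015 m and y of block in the frame of bed between -0.015 and 0.015 m and z of block in the frame of bed between -0.004 and 0.004 m and angle between block's own z axis and vertical below 0.1 rad and angle between the x axis of block and the x axis of cabinet, either way round below 0.2 rad and contact force between the fingers and block below 0.1 N and linear speed of block below 0.02 m/s), for 0.2 s.
3. the rear door is fully shut with the block on the bed (value of joint rear_door below 0.006 m and x of block in the frame of bed between -0.015 and 0.015 m and y of block in the frame of bed between -0.015 and 0.015 m and z of block in the frame of bed between -0.004 and 0.004 m and angle between block's own z axis and vertical below 0.1 rad and angle between the x axis of block and the x axis of cabinet, either way round below 0.2 rad), for 0.2 s.
4. the start button is fully down, door shut (value of joint start_button above 0.005 m and value of joint rear_door below 0.01 m), for 0.05 s.
At the end, for the whole second after the job is handed in: The block lies flat (within 6 degrees) and metal face up on the left bed, its centre within 15 mm of the bed's along both of its axes and square to it within 11 degrees, released and at rest; the rear door is shut to within 6 mm, the front door within 20 mm; the button is up again (all of step 3 and value of joint front_door below 0.02 m and contact force between the fingers and block below 0.1 N and linear speed of block below 0.02 m/s and value of joint start_button below 0.0015 m); the robot touches nothing.
It fails at once if a bystander (small block, ink jar, brush pot, brayer, ink knife, tape) is pushed more than 25 mm from its place (distance of any of small_block, ink_jar, brush_pot, brayer, ink_knife, tape from where it was at the start of the episode above 0.025 m).
It fails at once if the front door is slid more than 20 mm open (value of joint front_door above 0.02 m).
It fails at once if the start button is pressed while the rear door is open (value of joint start_button above 0.003 m and value of joint rear_door above 0.012 m).
It fails at once if the block is dropped onto the bed from more than 20 mm (contact force between the fingers and block below 0.05 N and z of block in the frame of bed above 0.02 m and horizontal distance between block and bed below 0.1 m).
It also fails if it takes over 72 s, if anything falls off the work surface, if the arm or the gripper's body presses on something with over 40 N, if the wrist force passes 120 N, or if a joint passes its speed limit or range.

### The arm

A 7-joint arm with a two-finger parallel gripper is mounted at the origin on the work surface. World frame = base frame: x ahead of the robot, y to its left, z up, the work surface at z = 0. Lengths are in mm, angles in rad, forces in N, time in s.
With the tool pointing down it reaches from about 400 to 850 mm from the base axis. Payload 10.4 kg.
Tool frame: the origin (TCP) lies at the very end of the fingers, on their centre line; the grasp point (between the pads) lies 19 mm behind it; z points along the fingers, y is the line along which they close (so a half turn about z gives the same grasp; the last joint's range is limited). The gripper opens to 85 mm and grips with 20 to 120 N. Pads are 22 mm wide; open, the fingers measure 114 mm over their backs; the gripper's body (76 mm by 85 mm) begins 54 mm behind the grasp point. The pads swing forward as they close: fully open they stand 13 mm farther back than shut.
Start: joints at [1.276, 0.332, -0.065, 1.46, 0.022, 1.35, -0.088], TCP at [167.812, -602.072, 231.338] pointing down, gripper open.
Joint ranges: [-2.6, 2.6], [-0.5, 2.12], [-1.47, 1.34], [0.16, 2.42], [-1.27, 4.41], [0.06, 2.06], [-2.6, 2.6]. Speed limits (rad/s): [2.22, 2.22, 2.79, 2.79, 3.14, 3.14, 3.14].

### API

Orientations are given as a rotation vector (axis times angle).
In Python, from workcell import robot gives the robot as it stands.
- The arm moves only by the shell command python3 nudge.py 'ROWS' [OPENING] [FORCE]. ROWS is a JSON list of rows, 1 to 8 of them, each of 6 numbers: dx, dy, dz in mm, then a rotation vector rx, ry, rz in rad; each row is the pose to reach, as a shift and turn from the pose commanded when the command began, along the tool's axes at that moment; what a row does not reach only later rows make up. A row lasts 1/10 s, in which the tool goes at most 50 mm and 0.15 rad, less where a joint would pass 70% of its speed; a pose out of reach is approached as far as the arm can. OPENING is the finger opening in mm, set as the command begins (- or left out keeps the last). The fingers move at their own pace and stop on an object; FORCE is the grip in N (left out, the last holds). Time passes only in rows, so rows that do not move let the fingers close. It prints the time, the measured TCP pose, the force, the opening and the grip force at its end.
- robot.state(): the state, without advancing time (a new reading comes with each control period).
- robot.snapshot(name): name is "scene" or "top"; returns (picture, depth): 400x640x3 uint8, blue, green, red; 400x640 float32, mm along the optical axis (not along the pixel's ray), 0 where there is no reading.
- robot.camera_params(name): a dict with "fx", "fy", "cx", "cy" (pixels), "D" ([k1, k2, p1, p2, k3] as OpenCV has them; the pictures are not rectified), "origin" and "rotation" of the camera in the world. Camera axes: x right, y down, z forward; pixel columns grow to the right and rows downward; lengths in mm; the calibration is good to about 2 mm. A picture is of the moment at which its call begins. camera_params takes no time and is no camera call.
- robot.job_done(): hands the job in; it is judged then, once.
The state is a dict: "clock": time; "joint_positions": joint angles; "qd": joint speeds; "effort": joint torques, N m; "position": TCP position; "eef_rot": TCP orientation; "contact_force": force on the tool from outside, world axes, zero at the start; "torque": the same for the moment, N m; "opening": finger opening in mm; "finger_force": force on a finger pad.
Only numpy, scipy, OpenCV 4.12 (cv2) and the standard library are available. Lean on these libraries where they do the work, as an engineer would, in place of code of your own. Each camera call takes 0.05 s, during which the arm holds its last target. There are 200 camera calls.

## Working session

There is one attempt and no reset: what is moved stays moved. The work goes in short steps, Python scripts to look and compute and a shell command to move; the robot and the scene stay as the last step left them, time stands still between calls to the robot, and variables do not carry over. Pictures are saved under pics/ and viewed, at most 10 in all, crops included, and the job is handed in when it is done.

```bash
ls; mkdir -p pics
python3 - <<'E'
from workcell import robot
import cv2,numpy as np
for n in ("scene","top"):
    p,d=robot.snapshot(n); cv2.imwrite(f"pics/{n}0.png",p); np.save(f"pics/{n}0.npy",d)
    print(robot.camera_params(n))
print(robot.state())
E
```

```text
nudge.py
pics
workcell.py
{'fx': 491.5633738676067, 'fy': 491.5633738676067, 'cx': 319.8539982269368, 'cy': 199.71470029725174, 'D': array([-0.12161506,  0.        ,  0.        ,  0.        ,  0.        ]), 'origin': array([1562.21709267, -258.15268288,  977.23287261]), 'rotation': array([-1.88408007, -1.41735275,  0.6978333 ])}
{'fx': 429.07295623786337, 'fy': 429.07295623786337, 'cx': 320.3618787053108, 'cy': 192.6697174541917, 'D': array([-0.08238733,  0.        ,  0.        ,  0.        ,  0.        ]), 'origin': array([ 419.76375096,   18.40253357, 1409.58096674]), 'rotation': array([-2.1636874 ,  2.19160106, -0.12692229])}
{'clock': 0.1, 'joint_positions': array([ 1.27640247,  0.33280862, -0.06471435,  1.46086913,  0.02158804,
        1.34990987, -0.08847679]), 'qd': array([ 1.25577359e-03, -2.56685166e-03,  1.42386898e-03, -1.88223750e-03,
       -1.75475643e-03,  1.03555214e-03, -5.06573948e-05]), 'effort': array([ 2.19296955e-03, -6.26753497e+01,  4.98069031e-02, -3.92429674e+01,
        1.65349455e-02,  6.94415619e-03, -9.44895532e-05]), 'position': array([ 167.70310303, -601.72135945,  230.5899346 ]), 'eef_rot': array([-3.11134680e+00, -4.25529701e-01,  3.43875914e-04]), 'contact_force': array([-0.43059143,  0.52134348, -0.09606195]), 'torque': array([-0.01290309,  0.00213464, -0.01715205]), 'finger_force': 0.0, 'opening': 85.79574790702239}
```
View pics/scene0.png

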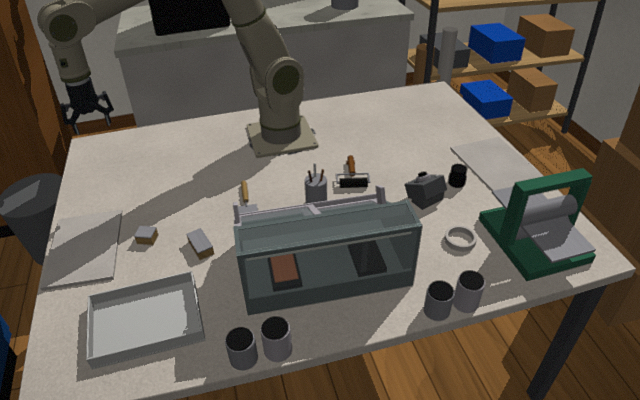

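View pics/top0.png

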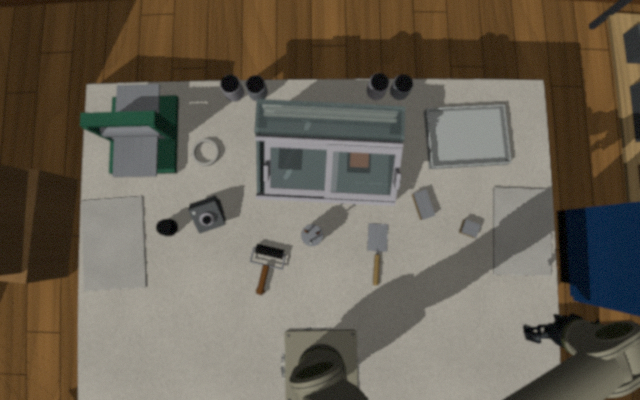

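The top view has the cabinet at about (330,150), the block at (425,203), the small block at (471,226) and the start box at (208,214). The scene view, taken from behind the cabinet, shows the block at (200,243) and the box at (425,190). Next I'll zoom in.

Create h.py:
```python
import cv2,numpy as np
from scipy.spatial.transform import Rotation as R
from workcell import robot
def cam(n):
    c=robot.camera_params(n); K=np.array([[c['fx'],0,c['cx']],[0,c['fy'],c['cy']],[0,0,1]])
    return K,np.array(c['D']),np.array(c['origin']),R.from_rotvec(c['rotation']).as_matrix()
def ray(n,px):
    K,D,o,M=cam(n); u=cv2.undistortPoints(np.array(px,float).reshape(-1,1,2),K,D).reshape(-1,2)
    return o,np.c_[u,np.ones(len(u))]@M.T   # depth-scaled rays
def onz(n,px,z):
    o,d=ray(n,px); return o+d*((z-o[2])/d[:,2])[:,None]
def tri(pa,pb):
    oa,da=ray('scene',pa); ob,db=ray('top',pb); out=[]
    for a,b in zip(da,db):
        s=np.linalg.lstsq(np.c_[a,-b],ob-oa,rcond=None)[0]; p,q=oa+a*s[0],ob+b*s[1]
        out.append(np.r_[(p+q)/2,np.linalg.norm(p-q)])
    return np.array(out)
def proj(n,P):
    K,D,o,M=cam(n); return cv2.projectPoints((np.atleast_2d(P)-o)@M,np.zeros(3),np.zeros(3),K,D)[0].reshape(-1,2)
def pts(n,d):
    v,u=np.mgrid[0:400,0:640]; o,r=ray(n,np.c_[u.ravel(),v.ravel()])
    return (o+r*d.reshape(-1,1)).reshape(400,640,3)
```

Run:
```python
import cv2
t=cv2.imread('pics/top0.png'); s=cv2.imread('pics/scene0.png')
cv2.imwrite('pics/tc.png',cv2.resize(t[90:250,170:490],None,fx=2.5,fy=2.5,interpolation=cv2.INTER_CUBIC))
cv2.imwrite('pics/sc.png',cv2.resize(s[140:320,120:480],None,fx=2.2,fy=2.2,interpolation=cv2.INTER_CUBIC))
```

```text
(no output)
```

View pics/tc.png

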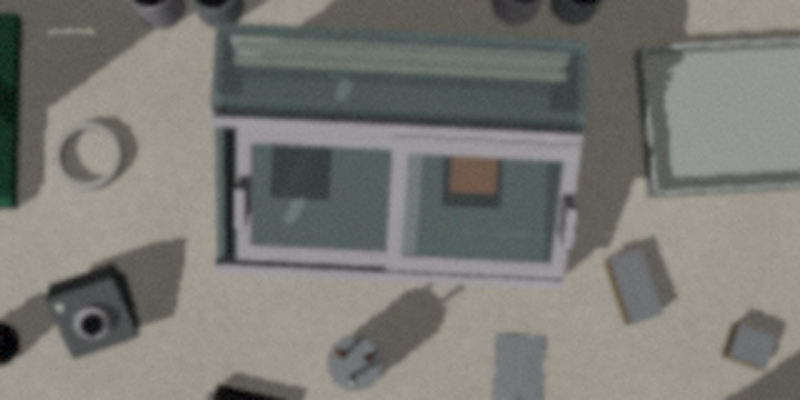

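View pics/sc.png

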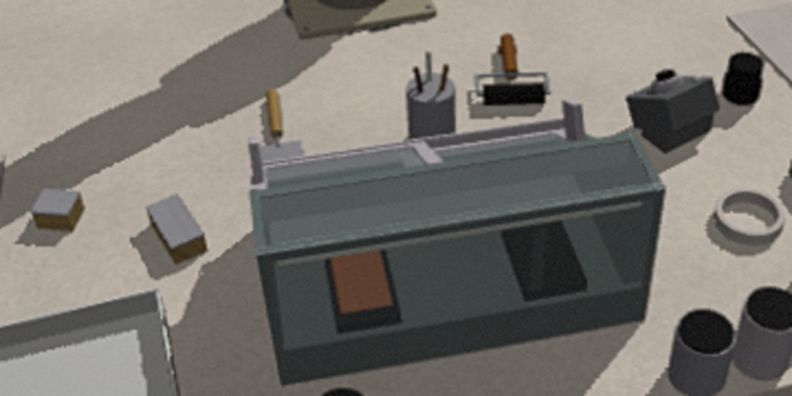

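Here is what the crops show (crop pixels):
- **Roof corners, top view:** (218,27), (585,45), (215,112) and (582,130).
- **Roof corners, scene view:** (662,187), (262,250), (635,135) and (252,190).
- **Pulls, top view:** rear door's fin about (240,205), front door's about (570,220).
- **Block:** about (636,283) in the top crop.
- **Button:** about (92,322) in the top crop and (666,75) in the scene crop.

Run:
```python
from h import *
np.set_printoptions(suppress=True,precision=1)
T=lambda a:np.array(a,float)/2.5+[170,90]; S=lambda a:np.array(a,float)/2.2+[120,140]
tp=T([(218,27),(585,45),(215,112),(582,130)]); sp=S([(662,187),(262,250),(635,135),(252,190)])
P=tri(sp,tp); print('roof RL RR FL FR\n',P)
# frame fit
M=np.array([(270,215,210),(270,-215,210),(173,215,210),(173,-215,210)])
a=P[:,:2]; A=M[:,:2]; ac=a-a.mean(0); Ac=A-A.mean(0)
th=np.arctan2((Ac[:,0]*ac[:,1]-Ac[:,1]*ac[:,0]).sum(),(Ac*ac).sum()); c,s=np.cos(th),np.sin(th); Rz=np.array([[c,-s],[s,c]])
t=a.mean(0)-Rz@A.mean(0); print('th',th,'org',t,'res',a-(A@Rz.T+t))
print('base rear corners z0',onz('scene',S([(648,318),(283,383)]),0)[:,:2], (Rz@np.array([[270,215],[270,-215]]).T).T+t)
# depth clouds
for n in('top','scene'):
    d=np.load(f'pics/{n}0.npy'); X=pts(n,d)
    f=(lambda l:T(l)) if n=='top' else (lambda l:S(l))
    L=dict(block=(636,283),small=(755,340),btn=(92,322),table=(300,320),lbed=(300,172),roof=(400,100)) if n=='top' else dict(block=(178,225),small=(60,200),btn=(666,75),pullL=(571,118),pullR=(255,160))
    for k,v in L.items():
        u=np.round(f([v])[0]).astype(int); print(n,k,X[u[1],u[0]])
    np.save(f'pics/{n}X.npy',X)
X=np.load('pics/topX.npy')
img=cv2.imread('pics/top0.png')
for nm,(cu,cv_) ,lo,hi in(('block',T([(636,283)])[0],26,40),('small',T([(755,340)])[0],26,40)):
    cu,cv_=int(cu),int(cv_); m=np.zeros((400,640),np.uint8); sl=np.s_[cv_-22:cv_+22,cu-20:cu+20]
    m[sl]=((X[sl][...,2]>lo)&(X[sl][...,2]<hi)).astype(np.uint8)
    cs=max(cv2.findContours(m,0,2)[0],key=cv2.contourArea).reshape(-1,2)
    print(nm,m.sum(),'z',np.median(X[m>0][:,2]),cv2.minAreaRect(X[m>0][:,:2].astype(np.float32)))
```

```text
roof RL RR FL FR
 [[ 809.   176.4  208.1    0.5]
 [ 783.1 -245.3  212.5    3.3]
 [ 711.9  184.1  200.2    7.3]
 [ 684.2 -241.   205.6    0.2]]
th -0.0630723907756275 org [526.  -17.5] res [[-0.  -3.6]
 [ 1.2  3.8]
 [-0.3 -2.1]
 [-0.9  1.9]]
base rear corners z0 [[ 811.7  182.2]
 [ 783.1 -248. ]] [[ 809.   180.1]
 [ 781.9 -249.1]]
top block [ 520.2 -340.8   33.6]
top small [ 443.  -497.    32.8]
top btn [474.9 345.8  90.8]
top table [479.   95.2  -0.4]
top lbed [648.4  86.  147.3]
top roof [720.8 -32.2 206.2]
scene block [ 525.9 -337.    33.4]
scene small [ 437.9 -486.    36.1]
scene btn [478.6 348.4  85.8]
scene pullL [624.7 147.3 166.3]
scene pullR [ 602.3 -229.9  176.6]
block 399 z 33.2027395331977 ((516.7254638671875, -339.3618469238281), (90.2090835571289, 47.96778106689453), 16.89314842224121)
small 235 z 32.56089313943107 ((435.92498779296875, -490.86297607421875), (55.635311126708984, 45.832218170166016), 68.14513397216797)
```

Run:
```python
from h import *
np.set_printoptions(suppress=True,precision=1)
XT,XS=[np.load(f'pics/{n}X.npy') for n in('top','scene')]
m=(XT[...,2]>202)&(XT[...,2]<216)&(XT[...,0]>650)&(XT[...,0]<850)&(abs(XT[...,1]+30)<250)
r=cv2.minAreaRect(XT[m][:,:2].astype(np.float32)); print('roof',m.sum(),np.median(XT[m][:,2]),r,cv2.boxPoints(r))
th=-.0645; c,s=np.cos(th),np.sin(th)
C=np.array([[c,-s,0],[s,c,0],[0,0,1]]); 
t=np.r_[np.array([526,-17.5]),0]
for n,X in(('top',XT),('scene',XS)):
    L=(X-t)@C; x,y,z=L[...,0],L[...,1],L[...,2]
    u=x*.866+(z-75)*.5; w=-x*.5+(z-75)*.866
    k=(x>-20)&(x<171)&(abs(y)<225)
    g=(k&(u>30)&(u<170)); print(n,'w hist left',np.histogram(w[g&(y>20)],bins=np.arange(-40,80,6)),'\nright',np.histogram(w[g&(y<-20)],bins=np.arange(-40,80,6))[0])
    for sd in(1,-1):
        q=g&(w>28)&(y*sd>100); 
        if q.sum(): print(sd,q.sum(),'uyw min/med/max',[ (v[q].min(),np.median(v[q]),v[q].max()) for v in(u,y,w)])
    # box
    b=(abs(X[...,0]-470)<75)&(abs(X[...,1]-345)<75)&(X[...,2]>20)&(X[...,2]<130)
    r=cv2.minAreaRect(X[b][:,:2].astype(np.float32)); print('box',b.sum(),r,X[b][:,2].max())
    Q=X[b]; f=Q[(Q[:,2]>40)]; 
    # ransac-ish plane
    best=None; rng=np.random.default_rng(0)
    for _ in range(500):
        p=f[rng.choice(len(f),3,replace=False)]; nn=np.cross(p[1]-p[0],p[2]-p[0]); l=np.linalg.norm(nn)
        if l<100: continue
        nn/=l; nn*=np.sign(nn[2]); 
        if nn[2]<.75 or nn[2]>.95: continue
        i=abs((f-p[0])@nn)<2.5
        if best is None or i.sum()>best[0]: best=(i.sum(),nn,p[0],i)
    g=f[best[3]]; cc=g.mean(0); nn=np.linalg.svd(g-cc)[2][2]; nn*=np.sign(nn[2]); print('plane',best[0],len(f),cc,nn*100,'yaw',np.arctan2(nn[1],nn[0]),'tilt',np.arccos(nn[2]))
    h=(f-cc)@nn; q=f[(h>5)]; print('above',len(q),np.median(q,0),h.max(), q.min(0),q.max(0))
```

```text
roof 4849 210.50763243100118 ((752.5249633789062, -31.76043701171875), (430.22418212890625, 99.26235961914062), 86.64224243164062) [[ 690.4 -243.6]
 [ 789.5 -249.4]
 [ 814.7  180.1]
 [ 715.6  185.9]]
top w hist left (array([  16,    0,   11,   23,   10,   35,  587, 1703,  148,   14,    5,
          2,    6,   10,   12,   46,   15,    0,    0]), array([-40, -34, -28, -22, -16, -10,  -4,   2,   8,  14,  20,  26,  32,
        38,  44,  50,  56,  62,  68,  74])) 
right [   0    0    0    0    0    0    0    9 1082 1622   53    8    8   10
    6   14   21   48    3]
1 91 uyw min/med/max [(np.float64(83.67825976204324), np.float64(110.9657075373198), np.float64(133.27302678597158)), (np.float64(171.5567387321053), np.float64(176.59781214360478), np.float64(183.6168432497055)), (np.float64(28.61186454734468), np.float64(53.04827507432033), np.float64(59.240529157441586))]
-1 116 uyw min/med/max [(np.float64(84.19921388761571), np.float64(110.50257885935304), np.float64(134.433149244327)), (np.float64(-213.23296525143465), np.float64(-203.80724064629288), np.float64(-199.3198334247155)), (np
[... 981 characters left out ...]
56), np.float64(43.30073785845466), np.float64(55.95722074476126))]
-1 89 uyw min/med/max [(np.float64(85.14139513874667), np.float64(128.32687695381497), np.float64(133.74702805818674)), (np.float64(-212.39497478876592), np.float64(-206.09545715210805), np.float64(-200.20209629626856)), (np.float64(29.459349488757425), np.float64(50.89135739796603), np.float64(66.15069712923024))]
box 919 ((491.553955078125, 354.01422119140625), (103.1302261352539, 95.5357437133789), 18.888431549072266) 96.48275189136007
plane 143 749 [492.6 343.4  71.8] [-40.4 -19.1  89.5] yaw -2.699034341821259 tilt 0.4633732570370372
above 100 [482.6 345.5  84. ] 25.089954105099054 [459.5 316.5  65.2] [525.2 369.2  96.5]
```

Run:
```python
import cv2
t=cv2.imread('pics/top0.png'); s=cv2.imread('pics/scene0.png')
a=cv2.resize(t[190:240,185:235],(400,400),interpolation=cv2.INTER_CUBIC)
b=cv2.resize(s[163:213,400:450],(400,400),interpolation=cv2.INTER_CUBIC)
cv2.imwrite('pics/box.png',cv2.convertScaleAbs(cv2.hconcat([a,b]),alpha=1.6))
```

```text
(no output)
```

View pics/box.png

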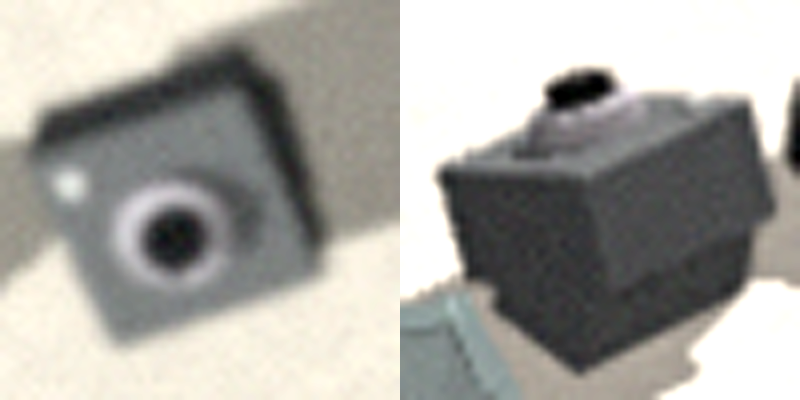

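The box crop shows the button's top face centred at (174,237) in the left panel, which is top pixel (206.8,219.6). In the right panel it is at about (185,88), which is scene pixel (423.1,174). Next I'll fix the bed and button positions and add a goal helper.

```bash
cat >> h.py <<'E'
np.set_printoptions(suppress=True,precision=3)
def rot(yaw,tilt):  # tool: tips forward/down by tilt in the yawed frame, tool y = -frame y
    return (R.from_euler('z',yaw)*R.from_matrix(np.diag([1.,-1,-1]))*R.from_euler('y',-tilt))
def goal(P,Rg):
    s=robot.state(); R0=R.from_rotvec(s['eef_rot'])
    print('clock',s['clock'],'at',s['position'],'F',s['contact_force'],'open',s['opening'])
    print('d',R0.inv().apply(np.array(P)-s['position']).round(1),'r',(R0.inv()*Rg).as_rotvec().round(3))
E
python3 - <<'E'
from h import *
print(rot(0,.5236).as_matrix())
S=lambda a:np.array(a,float)/2.2+[120,140]; T=lambda a:np.array(a,float)/2.5+[170,90]
b=onz('scene',S([(502,232),(552,222),(586,288),(527,299)]),30); print('bed FR? corners\n',b,b.mean(0))
print('bed top-view front edge',onz('top',T([(272,196),(330,200),(301,198)]),30))
c=onz('scene',S([(327,258),(386,248),(400,322),(335,331)]),30); print('right bed',c,c.mean(0))
print('button',tri([(423.1,174)],[(206.75,219.6)]))
print('block tri', tri(S([(178,217)]),T([(636,281)])))
# fin centre from outer edge top view + scene
for th,t in((-.062,np.array([528.5,-18,0])),):
    C=R.from_euler('z',th).as_matrix()
    print('bed',C@[160,120,30]+t,'rbed',C@[160,-120,30]+t)
    for n in('top','scene'):
        X=np.load(f'pics/{n}X.npy'); L=(X-t)@C; x,y,z=np.moveaxis(L,-1,0); u=x*.866+(z-75)*.5; w=-x*.5+(z-75)*.866
        q=(x>-20)&(x<165)&(y>100)&(y<215)&(w>46)&(u>70)&(u<150); print(n,'fin tip',[np.percentile(v[q],[2,50,98]) for v in(u,y,w)])
        q=(u>60)&(u<140)&(y>60)&(y<150)&(abs(w)<12); print('rear face w',np.median(w[q]))
E
```

```text
[[ 0.866  0.    -0.5  ]
 [ 0.    -1.    -0.   ]
 [-0.5    0.    -0.866]]
bed FR? corners
 [[652.65   52.051  30.   ]
 [653.963 117.511  30.   ]
 [770.558 117.633  30.   ]
 [766.67   45.66   30.   ]] [710.96   83.214  30.   ]
bed top-view front edge [[639.118 128.881  30.   ]
 [632.974  53.565  30.   ]
 [636.041  91.214  30.   ]]
right bed [[ 634.161 -165.616   30.   ]
 [ 638.121  -92.615   30.   ]
 [ 758.25  -104.647   30.   ]
 [ 750.388 -178.945   30.   ]] [ 695.23  -135.456   30.   ]
button [[473.87  350.05   81.856   2.492]]
block tri [[ 521.698 -337.439   42.901    4.434]]
bed [695.628  91.856  30.   ] rbed [ 680.757 -147.683   30.   ]
top fin tip [array([ 82.417, 106.391, 129.832]), array([171.823, 177.084, 182.933]), array([46.718, 54.841, 59.387])]
rear face w 5.069013719489728
scene fin tip [array([ 76.316, 114.296, 128.74 ]), array([169.781, 172.752, 181.225]), array([46.423, 52.277, 56.783])]
rear face w 6.1760074261588045
```

```bash
sed -i "s/'y',-tilt/'y',tilt/" h.py
cat >> h.py <<'E'
TH=-.062; CT=np.array([528.5,-18.5,0]); CR=R.from_euler('z',TH)
def cab(P): return CR.apply(P)+CT
def slope(u,y,w): return cab([u*.866-w*.5,y,75+u*.5+w*.866])
def show(tag='x'):
    from time import time
E
sed -i '/def show/,$d' h.py
python3 - <<'E'
from h import *
print(rot(0,.5236).as_matrix()[:,2], slope(108,176.5,24), slope(108,176.5,130))
goal(slope(108,176.5,130),rot(TH,.5236))
goal([350,-250,330],rot(TH,.3))
E
```

```text
[ 0.5    0.    -0.866] [620.807 152.609 149.784] [567.909 155.893 241.58 ]
clock 0.1 at [ 167.703 -601.721  230.59 ] F [-0.431  0.521 -0.096] open 85.79574790702239
d [ 588.9 -622.3  -10.2] r [-0.089  0.519  0.326]
clock 0.1 at [ 167.703 -601.721  230.59 ] F [-0.431  0.521 -0.096] open 85.79574790702239
d [ 270. -290.  -99.] r [-0.051  0.297  0.331]
```

```bash
python3 nudge.py '[[135,-145,-60,0,0,0],[270,-290,-99,-0.05,0.3,0.33],[270,-290,-99,-0.05,0.3,0.33],[270,-290,-99,-0.05,0.3,0.33],[270,-290,-99,-0.05,0.3,0.33],[270,-290,-99,-0.05,0.3,0.33],[270,-290,-99,-0.05,0.3,0.33],[270,-290,-99,-0.05,0.3,0.33]]' 45
python3 - <<'E'
from h import *
goal(slope(108,176.5,130),rot(TH,.5236))
E
```

```text
clock: 0.9
position: [346.6, -255.5, 328.5]
eef_rot: [3.095, -0.094, 0.472]
contact_force: [0.6, -0.4, 1.3]
opening: 44.8
finger_force: 0.0
clock 0.9 at [ 346.603 -255.54   328.517] F [ 0.622 -0.442  1.299] open 44.84819224891605
d [ 161.  -424.2  141.3] r [-0.     0.221  0.001]
```

```bash
python3 nudge.py '[[160,-424,100,0,0.22,0],[160,-424,100,0,0.22,0],[160,-424,100,0,0.22,0],[160,-424,100,0,0.22,0],[160,-424,100,0,0.22,0],[160,-424,100,0,0.22,0],[160,-424,100,0,0.22,0],[160,-424,100,0,0.22,0]]'
python3 - <<'E'
from h import *
goal(slope(108,176.5,100),rot(TH,.5236))
E
```

```text
clock: 1.7
position: [497.6, 40.5, 293.4]
eef_rot: [3.019, -0.09, 0.808]
contact_force: [0.8, -1.3, 0.2]
opening: 44.9
finger_force: 0.0
clock 1.7 at [497.588  40.458 293.355] F [ 0.788 -1.326  0.233] open 44.872444044975
d [  28.9 -119.4  106.5] r [-0.001  0.     0.002]
```

```bash
python3 nudge.py '[[29,-119,106,0,0,0],[29,-119,106,0,0,0],[29,-119,106,0,0,0],[29,-119,106,0,0,0],[29,-119,106,0,0,0],[29,-119,106,0,0,0]]'
python3 - <<'E'
from h import *
goal(slope(108,176.5,24),rot(TH,.5236))
p,d=robot.snapshot('scene'); q,e=robot.snapshot('top')
cv2.imwrite('pics/fin.png',cv2.hconcat([cv2.resize(p[130:230,330:430],(400,400),interpolation=2),cv2.resize(q[110:210,230:330],(400,400),interpolation=2)]))
E
```

```text
clock: 2.3
position: [581.9, 152.5, 215.3]
eef_rot: [3.022, -0.091, 0.803]
contact_force: [-0.3, -0.0, 0.2]
opening: 44.8
finger_force: 0.0
clock 2.3 at [581.867 152.488 215.286] F [-0.346 -0.034  0.197] open 44.7603779721346
d [ 1.2 -2.3 76.2] r [-0.003  0.004  0.001]
```

View pics/fin.png

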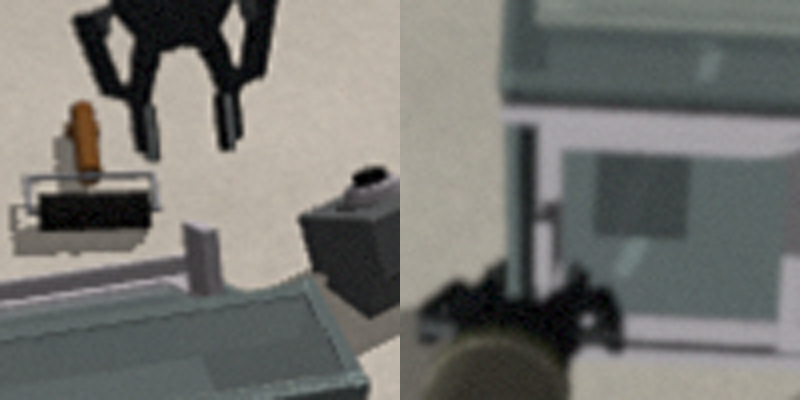

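The open fingers, at about (150–230,140) in the left panel, line up over the fin at (202,235). I'll descend, grip and slide.

```bash
python3 nudge.py '[[1,-2,40,0,0,0],[1,-2,76,0,0,0],[1,-2,76,0,0,0]]'; python3 nudge.py '[[0,0,0,0,0,0],[0,0,0,0,0,0],[0,0,0,0,0,0],[0,0,0,0,0,0]]' 0 30;  python3 - <<'E'
from h import *
goal(slope(108,20,24),rot(TH,.5236))
E
```

```text
clock: 2.7
position: [621.3, 149.3, 149.4]
eef_rot: [3.017, -0.095, 0.804]
contact_force: [-0.5, 0.8, -0.0]
opening: 45.1
finger_force: 0.0
clock: 3.1
position: [621.3, 152.0, 152.9]
eef_rot: [3.017, -0.091, 0.811]
contact_force: [-9.4, -0.8, 8.6]
opening: 11.7
finger_force: 35.7
clock 3.1 at [621.286 151.985 152.895] F [-9.422 -0.77   8.64 ] open 11.712042436997425
d [ -2.2 155.9   2.3] r [-0.001 -0.001  0.001]
```

```bash
python3 nudge.py '[[0,0,-3,0,0,0],[0,20,-3,0,0,0],[0,45,-3,0,0,0],[0,70,-3,0,0,0],[0,95,-3,0,0,0],[0,120,-3,0,0,0],[0,140,-3,0,0,0],[0,148,-3,0,0,0]]'; python3 nudge.py '[[0,4,0,0,0,0],[0,4,0,0,0,0],[0,4,0,0,0,0]]';python3 - <<'E'
from h import *
s=robot.state(); p=CR.inv().apply(s['position']-CT); print('y',p[1],'u',p[0]*.866+(p[2]-75)*.5,'w',-p[0]*.5+(p[2]-75)*.866)
goal(slope(108,20,24),rot(TH,.5236))
E
```

```text
clock: 3.9
position: [610.7, 1.3, 154.0]
eef_rot: [3.017, -0.096, 0.808]
contact_force: [10.8, 3.1, -11.9]
opening: 11.4
finger_force: 32.8
clock: 4.2
position: [610.6, -0.6, 154.0]
eef_rot: [3.018, -0.093, 0.809]
contact_force: [8.5, 0.1, -10.1]
opening: 11.2
finger_force: 33.1
y 22.943359383865303 u 109.51285950185897 w 27.99130459690877
clock 4.2 at [610.612  -0.61  154.   ] F [  8.491   0.135 -10.083] open 11.153903698114174
d [-1.5  2.9  4. ] r [-0. -0.  0.]
```

```bash
python3 nudge.py '[[0,5,1.5,0,0,0],[0,8,1.5,0,0,0],[0,8,1.5,0,0,0]]';python3 - <<'E'
from h import *
s=robot.state(); p=CR.inv().apply(s['position']-CT); print('y',p[1],'u',p[0]*.866+(p[2]-75)*.5,'w',-p[0]*.5+(p[2]-75)*.866)
E
```

```text
clock: 4.5
position: [610.8, -0.7, 153.9]
eef_rot: [3.023, -0.08, 0.812]
contact_force: [-16.0, 23.1, 13.4]
opening: 11.3
finger_force: 38.6
y 22.873043634658167 u 109.64150848357076 w 27.760376660639267
```

```bash
python3 nudge.py '[[0,-8,0,0,0,0],[0,-8,0,0,0,0],[0,-8,-5,0,0,0]]' 50; python3 nudge.py '[[0,-8,-20,0,0,0],[0,0,-70,0,0,0],[0,0,-120,0,0,0],[0,0,-120,0,0,0]]' 85;python3 - <<'E'
from h import *
p,d=robot.snapshot('top'); cv2.imwrite('pics/t1.png',p)
X=pts('top',d); L=CR.inv().apply(X.reshape(-1,3)-CT).reshape(X.shape)
m=(abs(X[...,2]-30)<8)&(abs(L[...,1]-120)<70)&(L[...,0]>60)&(L[...,0]<240)
Q=L[m]; print('bed cab', m.sum(), np.percentile(Q,[1,50,99],axis=0))
print(CT,np.median(L[(abs(L[...,1]-120)<70)&(L[...,0]>60)&(L[...,0]<90)],axis=0))
goal([480,-332,120],rot(.295,.5236))
E
```

```text
clock: 4.8
position: [608.7, -0.6, 156.8]
eef_rot: [3.018, -0.092, 0.807]
contact_force: [-0.3, 0.3, 0.4]
opening: 49.9
finger_force: 0.0
clock: 5.2
position: [548.4, 3.1, 262.2]
eef_rot: [3.018, -0.093, 0.81]
contact_force: [1.2, -1.3, 0.4]
opening: 85.2
finger_force: 0.0
bed cab 612 [[104.92   82.189  24.019]
 [147.028 118.798  31.307]
 [190.441 157.095  37.325]]
[528.5 -18.5   0. ] [ 75.188 120.352   9.27 ]
clock 5.25 at [549.116   3.859 267.992] F [4.19  1.837 4.912] open 84.91255105032987
d [-117.4  339.1  103.5] r [ 0.181 -0.007 -0.306]
```

```bash
python3 - <<'E'
from h import *
X=np.load('pics/sceneX.npy'); m=(abs(X[...,2]-33)<4)&(np.hypot(X[...,0]-518,X[...,1]+338)<65)
print('scene block',m.sum(),np.median(X[m][:,2]),cv2.minAreaRect(X[m][:,:2].astype(np.float32)))
img=cv2.imread('pics/top0.png')
m=np.zeros((400,640),np.uint8); c=img[180:225,405:445]; print(c[23,20],c[2,2],c[40,20])
E
python3 nudge.py '[[-117,339,0,0.18,0,-0.3],[-117,339,0,0.18,0,-0.3],[-117,339,0,0.18,0,-0.3],[-117,339,0,0.18,0,-0.3],[-117,339,0,0.18,0,-0.3],[-117,339,0,0.18,0,-0.3],[-117,339,0,0.18,0,-0.3],[-117,339,0,0.18,0,-0.3]]' 70
python3 - <<'E'
from h import *
f=R.from_euler('z',.3); g=np.array([517.5,-339,0])+f.apply([12,0,4]); z=rot(.3,.5236).as_matrix()[:,2]
goal(g-z*70,rot(.3,.5236))
E
```

```text
scene block 349 32.337792271943044 ((514.4630737304688, -341.7122497558594), (94.9400405883789, 45.83033752441406), 15.687772750854492)
[116 112 111] [ 91  96 101] [142 151 155]
clock: 6.05
position: [433.6, -310.9, 206.3]
eef_rot: [-2.93, -0.424, -0.787]
contact_force: [0.8, 0.1, -0.1]
opening: 70.1
finger_force: 0.0
clock 6.05 at [ 433.552 -310.932  206.284] F [ 0.836  0.076 -0.143] open 70.06854116887273
d [-28.2  51.6 147.2] r [ 0.002 -0.002 -0.012]
```

```bash
python3 nudge.py '[[-28,52,60,0,0,-0.02],[-29,52,120,0,0,-0.02],[-29,52,147,0,0,-0.02],[-29,52,147,0,0,-0.02],[-29,52,147,0,0,-0.02]]'
python3 - <<'E'
from h import *
f=R.from_euler('z',.288); g=np.array([516,-340,0])+f.apply([12,0,4])
goal(g,rot(.288,.5236))
p,d=robot.snapshot('scene'); q,e=robot.snapshot('top')
cv2.imwrite('pics/grasp.png',cv2.hconcat([cv2.resize(p[190:290,150:250],(400,400),interpolation=2),cv2.resize(q[160:260,375:475],(400,400),interpolation=2)]))
E
```

```text
clock: 6.55
position: [495.4, -342.9, 62.3]
eef_rot: [-2.926, -0.453, -0.785]
contact_force: [-0.2, -0.6, 1.0]
opening: 69.8
finger_force: 0.0
clock 6.55 at [ 495.376 -342.896   62.304] F [-0.224 -0.586  0.98 ] open 69.83239513261624
d [-1.   3.7 66.8] r [-0.009 -0.     0.017]
```

View pics/grasp.png

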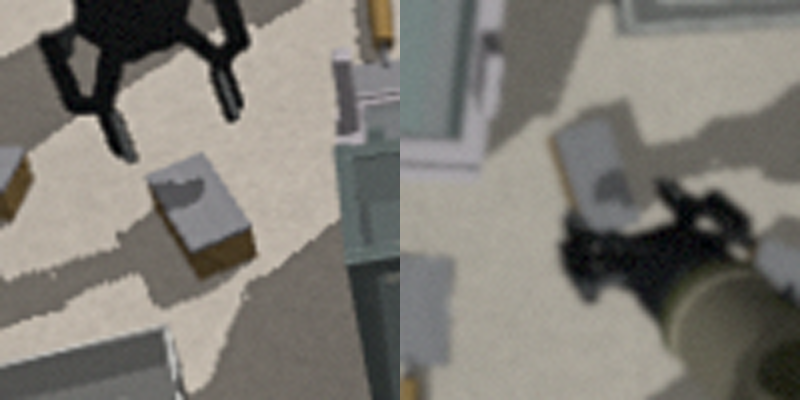

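The fingers straddle the block (left panel: fingers at (120,150) and (232,110), block at (200,210)). Descending now.

```bash
python3 nudge.py '[[-1,4,40,-0.01,0,0.017],[-1,4,60,-0.01,0,0.017],[-1,4,67,-0.01,0,0.017],[-1,4,67,-0.01,0,0.017]]'; python3 nudge.py '[[0,0,0,0,0,0],[0,0,0,0,0,0],[0,0,0,0,0,0],[0,0,0,0,0,0]]' 30 40;  python3 nudge.py '[[0,0,-10,0,0,0],[0,0,-50,0,0,0],[0,0,-100,0,0,0],[0,0,-150,0,0,0],[0,0,-180,0,0,0],[0,0,-180,0,0,0]]'
python3 - <<'E'
from h import *
z=rot(TH,.5236).as_matrix()[:,2]; P=cab([161,120,31])
g=P+CR.apply([12,0,4])
goal(g-z*170,rot(TH,.5236))
E
```

```text
clock: 7.05
position: [528.3, -338.5, 6.5]
eef_rot: [-2.938, -0.426, -0.791]
contact_force: [0.0, -0.5, 0.5]
opening: 70.2
finger_force: 0.0
clock: 7.45
position: [528.2, -339.3, 6.9]
eef_rot: [-2.94, -0.425, -0.791]
contact_force: [-3.8, 0.0, 7.5]
opening: 44.5
finger_force: 41.2
clock: 8.05
position: [440.3, -366.2, 166.1]
eef_rot: [-2.945, -0.423, -0.795]
contact_force: [0.0, 0.0, -1.8]
opening: 44.3
finger_force: 41.8
clock 8.05 at [ 440.308 -366.182  166.131] F [ 0.01   0.002 -1.797] open 44.285066598445354
d [ 274.1 -392.3  135.2] r [-0.163 -0.004  0.304]
```

```bash
python3 nudge.py '[[20,0,-40,0,0,0.1],[60,-60,-40,-0.16,0,0.3],[250,-392,60,-0.16,0,0.3],[250,-392,60,-0.16,0,0.3],[250,-392,60,-0.16,0,0.3],[250,-392,60,-0.16,0,0.3],[250,-392,60,-0.16,0,0.3],[250,-392,60,-0.16,0,0.3]]'
python3 - <<'E'
from h import *
z=rot(TH,.5236).as_matrix()[:,2]; P=cab([161,120,31])
g=P+CR.apply([12,0,7])
goal(g-z*200,rot(TH,.5236))
E
```

```text
clock: 8.85
position: [529.9, -41.2, 227.3]
eef_rot: [3.027, -0.083, 0.81]
contact_force: [0.4, -0.3, -2.5]
opening: 44.5
finger_force: 41.9
clock 8.85 at [529.853 -41.158 227.323] F [ 0.421 -0.339 -2.473] open 44.47557571241759
d [  53.5 -141.8   50.6] r [-0.011  0.001  0.005]
```

```bash
python3 nudge.py '[[53,-142,0,-0.01,0,0.005],[53,-142,0,-0.01,0,0.005],[53,-142,0,-0.01,0,0.005],[53,-142,20,-0.01,0,0.005],[53,-142,50,-0.01,0,0.005],[53,-142,50,-0.01,0,0.005],[53,-142,50,-0.01,0,0.005]]'
python3 - <<'E'
from h import *
P=cab([161,120,31]); g=P+CR.apply([12,0,7])
z=rot(TH,.5236).as_matrix()[:,2]
p,d=robot.snapshot('scene'); cv2.imwrite('pics/s2.png',p[100:300,200:440]); X=pts('scene',d)
# block visible back face/underside in hand: points near expected place, in cabinet frame relative to expected block centre
s=robot.state(); B=s['position']-CR.apply([12,0,7]); L=CR.inv().apply(X.reshape(-1,3)-B)
k=(abs(L[:,0])<65)&(abs(L[:,1])<30)&(L[:,2]>-8)&(L[:,2]<36); print(k.sum(),np.percentile(L[k],[1,10,50,90,99],axis=0))
k=k&(L[:,2]>30); print('top',k.sum(),np.percentile(L[k],[1,50,99],axis=0))
goal(g,rot(TH,.5236))
E
python3 -c "
import cv2;a=cv2.imread('pics/s2.png');cv2.imwrite('pics/s2b.png',cv2.resize(a,None,fx=3,fy=3,interpolation=2))"
```

```text
clock: 9.55
position: [607.6, 95.1, 210.6]
eef_rot: [3.023, -0.095, 0.803]
contact_force: [-0.5, -0.5, -1.0]
opening: 44.2
finger_force: 41.8
583 [[-46.652 -29.31   -0.294]
 [-29.095 -22.376   7.963]
 [ 18.498  -1.525  30.212]
 [ 41.789  18.722  32.841]
 [ 43.936  26.966  35.055]]
top 308 [[-47.824 -28.897  30.036]
 [  3.136   0.915  31.572]
 [ 43.689  25.263  35.679]]
clock 9.6 at [607.94   95.372 211.942] F [ 0.722 -0.139 -1.255] open 44.35431922469387
d [  0.6  -0.9 201. ] r [-0.002  0.002 -0.001]
```

View pics/s2b.png

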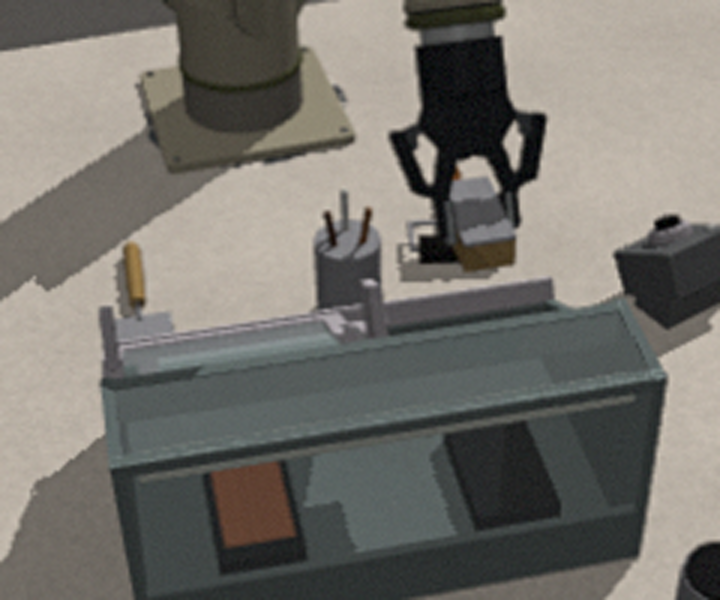

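The block is level and centred in the fingers, and the left bay is open with its bed visible at about (500,475). Lowering it in.

```bash
python3 nudge.py '[[0,-1,40,0,0,0],[0,-1,80,0,0,0],[0,-1,120,0,0,0],[1,-1,150,0,0,0],[1,-1,175,0,0,0],[1,-1,185,0,0,0],[1,-1,185,0,0,0],[1,-1,185,0,0,0]]'
python3 - <<'E'
from h import *
P=cab([162,120,31]); g=P+CR.apply([12,0,7])
s=robot.state(); B=s['position']-CR.apply([12,0,7]); print('block est cab',CR.inv().apply(B-CT))
p,d=robot.snapshot('scene'); X=pts('scene',d); L=CR.inv().apply(X.reshape(-1,3)-B)
k=(abs(L[:,0])<65)&(abs(L[:,1])<30)&(L[:,2]>-8)&(L[:,2]<36); print(k.sum())
goal(g,rot(TH,.5236))
E
```

```text
clock: 10.4
position: [702.4, 90.5, 55.0]
eef_rot: [3.018, -0.095, 0.813]
contact_force: [-0.2, -0.1, -2.0]
opening: 43.9
finger_force: 41.8
block est cab [154.828 119.543  48.048]
0
clock 10.45 at [702.436  90.333  54.968] F [ 0.609  0.494 -1.171] open 44.44078864116013
d [-2.3 -0.6 18.3] r [-0.001 -0.003 -0.001]
```

```bash
python3 nudge.py '[[-2,-0.5,7,0,0,0],[-2,-0.5,13,0,0,0],[-2,-0.5,15,0,0,0],[-2,-0.5,15,0,0,0]]';python3 nudge.py '[[0,0,1.5,0,0,0],[0,0,3,0,0,0],[0,0,3,0,0,0]]'
```

```text
clock: 10.85
position: [707.9, 90.0, 39.3]
eef_rot: [3.019, -0.096, 0.81]
contact_force: [1.1, -0.1, -1.3]
opening: 44.5
finger_force: 41.9
clock: 11.15
position: [710.1, 90.2, 37.1]
eef_rot: [3.018, -0.095, 0.812]
contact_force: [-0.4, -0.5, 4.1]
opening: 44.1
finger_force: 42.5
```

```bash
python3 nudge.py '[[0,0,0.5,0,0,0],[0,0,0.5,0,0,0],[0,0,0.5,0,0,0],[0,0,0.5,0,0,0]]' 62; python3 nudge.py '[[0,0,-15,0,0,0],[0,0,-45,0,0,0],[0,0,-85,0,0,0],[0,0,-130,0,0,0],[0,0,-175,0,0,0],[0,0,-220,0,0,0],[0,0,-220,0,0,0],[0,0,-220,0,0,0]]'
python3 - <<'E'
from h import *
for n in('top','scene'):
    p,d=robot.snapshot(n); cv2.imwrite(f'pics/{n}3.png',p); X=pts(n,d); L=CR.inv().apply(X.reshape(-1,3)-CT)
    k=(abs(L[:,0]-160)<70)&(abs(L[:,1]-120)<60)&(abs(L[:,2]-62)<7)
    if k.sum()>20: print(n,k.sum(),np.median(L[k],axis=0),cv2.minAreaRect(L[k][:,:2].astype(np.float32)))
u=cv2.imread('pics/top3.png')[110:210,230:330]; v=cv2.imread('pics/scene3.png')[180:280,320:420]
cv2.imwrite('pics/placed.png',cv2.hconcat([cv2.resize(v,(400,400),interpolation=2),cv2.resize(u,(400,400),interpolation=2)]))
goal(slope(109.5,23,100),rot(TH,.5236))
E
```

```text
clock: 11.55
position: [709.4, 90.1, 35.3]
eef_rot: [3.019, -0.095, 0.808]
contact_force: [-0.2, 0.2, -0.2]
opening: 62.0
finger_force: 0.0
clock: 12.35
position: [599.9, 96.4, 227.3]
eef_rot: [3.017, -0.095, 0.812]
contact_force: [-0.7, -0.0, -1.2]
opening: 62.1
finger_force: 0.0
top 288 [150.424 120.648  63.368] ((150.44650268554688, 121.6900634765625), (68.24990844726562, 44.93205261230469), 2.512916326522827)
clock 12.45 at [599.429  96.111 224.772] F [ 0.05   1.257 -0.168] open 62.10259224361307
d [-20.4  95.8  -2.2] r [-0.001  0.002 -0.001]
```

View pics/placed.png

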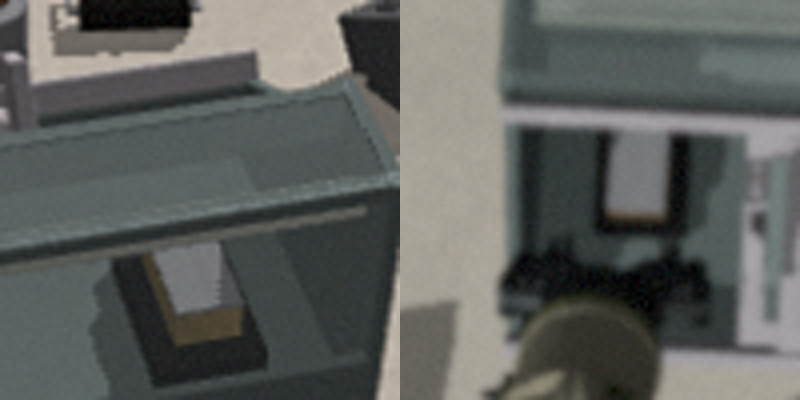

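Block is flat on the bed, metal face up. Its front edge looks close to the bed's front edge (right panel rows 226 and 233), so I'll measure that margin.

Run:
```python
from h import *
g=cv2.cvtColor(cv2.imread('pics/top3.png'),cv2.COLOR_BGR2GRAY).astype(float)
print('cols 283-298 mean rows 155-176'); print([(r,int(g[r,285:296].mean())) for r in range(155,180)])
print('left strip cols 279-282'); print([(r,int(g[r,280:282].mean())) for r in range(155,180)])
print('row 150', [(c,int(g[145:152,c].mean())) for c in range(272,308)])
for x in (100,): print('expected bed front px',proj('top',cab([x,120,30])),'blk front bottom',proj('top',cab([115,120,30])),'blk front top',proj('top',cab([115,120,62])),'sides',proj('top',cab([140,82,30])),proj('top',cab([140,158,30])))
s=cv2.cvtColor(cv2.imread('pics/scene3.png'),cv2.COLOR_BGR2GRAY).astype(float)
for nm,P in dict(bRL=[220,158,30],bRR=[220,82,30],bRLf=[220,158,8],bRRf=[220,82,8],kRL=[205,142.5,30],kRR=[205,97.5,30],kRLt=[205,142.5,62],kRRt=[205,97.5,62]).items(): print(nm,(proj('scene',cab(P))-[320,180])*4)
```

```text
cols 283-298 mean rows 155-176
[(155, 118), (156, 118), (157, 118), (158, 119), (159, 119), (160, 118), (161, 117), (162, 109), (163, 91), (164, 63), (165, 38), (166, 23), (167, 19), (168, 33), (169, 55), (170, 72), (171, 83), (172, 84), (173, 82), (174, 73), (175, 57), (176, 39), (177, 25), (178, 14), (179, 8)]
left strip cols 279-282
[(155, 43), (156, 41), (157, 43), (158, 46), (159, 51), (160, 50), (161, 49), (162, 41), (163, 29), (164, 21), (165, 15), (166, 16), (167, 13), (168, 31), (169, 45), (170, 54), (171, 57), (172, 57), (173, 58), (174, 54), (175, 48), (176, 33), (177, 18), (178, 16), (179, 12)]
row 150 [(272, 57), (273, 56), (274, 57), (275, 57), (276, 57), (277, 55), (278, 48), (279, 34), (280, 20), (281, 33), (282, 64), (283, 95), (284, 111), (285, 118), (286, 119), (287, 118), (288, 119), (289, 119), (290, 120), (291, 121), (292, 120), (293, 121), (294, 118), (295, 113), (296, 95), (297, 60), (298, 26), (299, 14), (300, 12), (301, 17), (302, 34), (303, 48), (304, 56), (305, 57), (306, 56), (307, 57)]
expected bed front px [[289.212 169.305]] blk front bottom [[289.472 164.748]] blk front top [[288.91 163.09]] sides [[301.552 157.761]] [[278.263 156.605]]
bRL [[269.735 347.198]]
bRR [[157.323 367.275]]
bRLf [[267.469 370.02 ]]
bRRf [[156.295 390.083]]
kRL [[240.182 334.899]]
kRR [[174.144 346.585]]
kRLt [[243.038 300.769]]
kRRt [[175.928 312.455]]
```

The margins match the nominal ones, about 4.5 px at the front and even at the sides, so the placement is good. Now to shut the door.

```bash
python3 nudge.py '[[-10,50,-10,0,0,0],[-20,96,-10,0,0,0],[-20,96,-2,0,0,0],[-20,96,30,0,0,0],[-20,96,55,0,0,0],[-20,96,69,0,0,0],[-20,96,69,0,0,0]]' 45; python3 nudge.py '[[0,0,0,0,0,0],[0,0,0,0,0,0],[0,0,0,0,0,0],[0,0,0,0,0,0]]' 0 30;  python3 - <<'E'
from h import *
goal(slope(109.5,203,28),rot(TH,.5236))
E
```

```text
clock: 13.15
position: [609.7, -0.0, 151.8]
eef_rot: [3.023, -0.095, 0.799]
contact_force: [0.1, 0.6, 0.4]
opening: 45.3
finger_force: 0.0
clock: 13.55
position: [610.9, -0.1, 156.7]
eef_rot: [3.018, -0.094, 0.81]
contact_force: [-1.0, 1.0, 1.9]
opening: 11.2
finger_force: 33.6
clock 13.55 at [610.865  -0.069 156.664] F [-1.032  0.958  1.933] open 11.192266787291762
d [  -1.7 -179.5    2.3] r [-0.001 -0.001 -0.001]
```

```bash
python3 nudge.py '[[0,-20,0,0,0,0],[0,-45,0,0,0,0],[0,-70,0,0,0,0],[0,-95,0,0,0,0],[0,-120,0,0,0,0],[0,-145,0,0,0,0],[0,-165,0,0,0,0],[0,-176,0,0,0,0]]'; python3 nudge.py '[[0,-5,0,0,0,0],[0,-8,0,0,0,0],[0,-10,0,0,0,0],[0,-10,0,0,0,0]]';python3 - <<'E'
from h import *
goal(slope(109.5,203,28),rot(TH,.5236))
E
```

```text
clock: 14.35
position: [621.7, 176.7, 156.7]
eef_rot: [3.019, -0.094, 0.809]
contact_force: [-5.1, -3.1, 5.2]
opening: 11.3
finger_force: 34.4
clock: 14.75
position: [621.9, 179.1, 156.5]
eef_rot: [3.01, -0.104, 0.803]
contact_force: [-22.0, -21.1, 19.4]
opening: 11.1
finger_force: 38.0
clock 14.75 at [621.92  179.127 156.516] F [-21.974 -21.12   19.373] open 11.147100056731114
d [-1.4  0.   2.1] r [ 0.01   0.002 -0.004]
```

```bash
python3 nudge.py '[[0,9,0,0,0,0],[0,9,0,0,0,0],[0,9,0,0,0,0]]' 40; python3 nudge.py '[[0,9,-20,0,0,0],[0,5,-70,0,0,0],[0,5,-110,0,0,0],[0,5,-110,0,0,0]]' 0;python3 - <<'E'
from h import *
p,d=robot.snapshot('top'); X=pts('top',d); L=CR.inv().apply(X.reshape(-1,3)-CT); x,y,z=L.T;u=x*.866+(z-75)*.5; w=-x*.5+(z-75)*.866
q=(x>-20)&(x<165)&(w>46)&(w<75)&(u>70)&(u<150)
print('rear fin y',np.percentile(y[q&(y>100)],[2,50,98]),'front',np.percentile(y[q&(y<-100)],[2,50,98]))
z=rot(.315,.5236).as_matrix()[:,2]; B=np.array([475,349,86])
goal(B-z*70,rot(.315,.5236))
E
```

```text
clock: 15.05
position: [622.1, 176.6, 156.7]
eef_rot: [3.019, -0.095, 0.81]
contact_force: [-0.8, -0.6, 0.7]
opening: 40.0
finger_force: 0.0
clock: 15.45
position: [566.9, 177.9, 257.9]
eef_rot: [3.018, -0.091, 0.822]
contact_force: [0.4, -0.1, -0.6]
opening: 0.4
finger_force: 0.0
rear fin y [188.796 194.76  201.005] front [-211.544 -203.958 -199.327]
clock 15.5 at [567.084 176.48  255.08 ] F [ 0.179 -1.164 -0.246] open 0.2666787031510262
d [-171.4 -153.5   25.9] r [ 0.187 -0.006 -0.326]
```

The rear fin now reads y=195 instead of 203. Closing the fingers during the retract dragged the door back about 8 mm. I'll regrip it, push it shut, and this time open fully before retracting.

```bash
python3 nudge.py '[[0,0,0,0,0,0],[0,0,0,0,0,0],[0,0,0,0,0,0]]' 45
python3 - <<'E'
from h import *
goal(slope(109.5,195,28),rot(TH,.5236))
E
```

```text
clock: 15.8
position: [566.5, 174.6, 250.1]
eef_rot: [3.02, -0.095, 0.805]
contact_force: [-0.6, -0.4, 0.7]
opening: 43.2
finger_force: 0.0
clock 15.8 at [566.533 174.625 250.144] F [-0.644 -0.405  0.723] open 43.208993737753666
d [ -0.3   0.2 110.7] r [-0.001  0.002 -0.001]
```

```bash
python3 nudge.py '[[0,0,40,0,0,0],[0,0,80,0,0,0],[0,0,105,0,0,0],[0,0,108,0,0,0],[0,0,108,0,0,0]]'; python3 nudge.py '[[0,0,0,0,0,0],[0,0,0,0,0,0],[0,0,0,0,0,0],[0,0,0,0,0,0]]' 0 30; python3 nudge.py '[[0,-5,0,0,0,0],[0,-10,0,0,0,0],[0,-14,0,0,0,0],[0,-14,0,0,0,0]]'
```

```text
clock: 16.3
position: [620.1, 171.8, 157.0]
eef_rot: [3.02, -0.094, 0.805]
contact_force: [-0.1, -0.2, 0.5]
opening: 45.1
finger_force: 0.0
clock: 16.7
position: [620.8, 171.8, 159.7]
eef_rot: [3.018, -0.095, 0.812]
contact_force: [-5.8, -1.5, 6.8]
opening: 11.3
finger_force: 33.6
clock: 17.1
position: [621.3, 179.2, 159.5]
eef_rot: [3.009, -0.104, 0.806]
contact_force: [-23.8, -23.1, 24.2]
opening: 11.3
finger_force: 37.7
```

Run:
```python
from h import *
goal(slope(109.5,203,28),rot(TH,.5236))
```

```text
clock 17.1 at [621.348 179.192 159.524] F [-23.756 -23.106  24.187] open 11.346320512701412
d [-2.4  0.   5. ] r [ 0.011  0.    -0.004]
```

```bash
python3 nudge.py '[[0,0,0,0,0,0],[0,0,0,0,0,0],[0,0,0,0,0,0],[0,6,0,0,0,0]]' 50; python3 nudge.py '[[0,6,-20,0,0,0],[0,6,-60,0,0,0],[0,6,-100,0,0,0],[0,6,-110,0,0,0],[0,6,-110,0,0,0]]';python3 - <<'E'
from h import *
p,d=robot.snapshot('top'); X=pts('top',d); L=CR.inv().apply(X.reshape(-1,3)-CT); x,y,z=L.T;u=x*.866+(z-75)*.5; w=-x*.5+(z-75)*.866
q=(x>-20)&(x<165)&(w>46)&(w<75)&(u>70)&(u<150)
print('rear fin y',np.percentile(y[q&(y>100)],[2,50,98]),'front',np.percentile(y[q&(y<-100)],[2,50,98]))
p2,d=robot.snapshot('scene'); X=pts('scene',d); L=CR.inv().apply(X.reshape(-1,3)-CT); x,y,z=L.T;u=x*.866+(z-75)*.5; w=-x*.5+(z-75)*.866
q=(x>-20)&(x<165)&(w>36)&(w<75)&(u>70)&(u<150)
print('scene rear fin y',np.percentile(y[q&(y>100)],[2,50,98]),'front',np.percentile(y[q&(y<-100)],[2,50,98]))
cv2.imwrite('pics/top4.png',p)
z=rot(.315,.5236).as_matrix()[:,2]; B=np.array([475,349,86])
goal(B-z*70,rot(.315,.5236))
E
```

```text
clock: 17.5
position: [620.9, 180.8, 158.3]
eef_rot: [3.02, -0.092, 0.809]
contact_force: [0.4, 0.5, 0.4]
opening: 49.9
finger_force: 0.0
clock: 18.0
position: [566.1, 177.1, 255.3]
eef_rot: [3.018, -0.095, 0.814]
contact_force: [0.6, -0.3, -0.3]
opening: 50.1
finger_force: 0.0
rear fin y [198.685 203.665 209.755] front [-211.643 -204.274 -199.26 ]
scene rear fin y [196.11  197.916 207.926] front [-211.464 -205.396 -199.623]
clock 18.1 at [565.852 176.176 252.236] F [0.211 0.332 0.484] open 49.866935988233095
d [-169.  -153.7   24.7] r [ 0.188  0.001 -0.328]
```

The rear fin is at 203.7 and the front at −204.3, so the door is shut. On to the button.

```bash
python3 nudge.py '[[-169,-154,-10,0.19,0,-0.33],[-169,-154,-10,0.19,0,-0.33],[-169,-154,-10,0.19,0,-0.33],[-169,-154,-10,0.19,0,-0.33],[-169,-154,-10,0.19,0,-0.33],[-169,-154,-10,0.19,0,-0.33],[-169,-154,-10,0.19,0,-0.33]]' 0 20
python3 - <<'E'
from h import *
z=rot(.315,.5236).as_matrix()[:,2]; B=np.array([475,349,86])
goal(B-z*15,rot(.315,.5236))
p,d=robot.snapshot('scene'); cv2.imwrite('pics/btn.png',cv2.resize(p[110:230,370:490],(480,480),interpolation=2))
E
```

```text
clock: 18.8
position: [424.1, 339.7, 176.2]
eef_rot: [-2.92, -0.469, -0.778]
contact_force: [0.7, -0.2, 0.2]
opening: 0.4
finger_force: 0.0
clock 18.8 at [424.073 339.713 176.217] F [ 0.697 -0.237  0.202] open 0.44131135523741816
d [-0.5  7.2 88.8] r [-0.003  0.003  0.003]
```

View pics/btn.png

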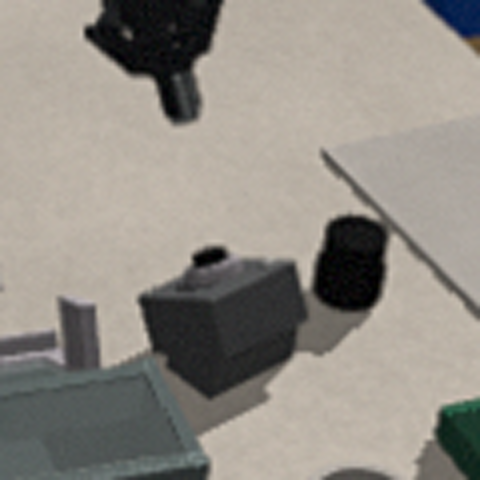

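The closed fingertips at (183,120) line up with the button at (210,257). Moving to 15 mm off, then pressing.

```bash
python3 nudge.py '[[-0.5,7,45,0,0,0],[-0.5,7,80,0,0,0],[-0.5,7,88,0,0,0],[-0.5,7,88,0,0,0]]'
python3 - <<'E'
from h import *
B=np.array([475,349,86]); goal(B,rot(.315,.5236))
p=proj('scene',[robot.state()['position']]); print(p)
E
python3 nudge.py '[[0,0,5,0,0,0],[0,0,10,0,0,0],[0,0,14,0,0,0],[0,0,18,0,0,0],[0,0,18,0,0,0]]'
```

```text
clock: 19.25
position: [462.6, 342.1, 113.1]
eef_rot: [-2.919, -0.457, -0.772]
contact_force: [-0.0, 0.6, -0.0]
opening: 0.1
finger_force: 0.0
clock 19.25 at [462.643 342.083 113.107] F [-0.008  0.584 -0.02 ] open 0.13320380404464566
d [-1.4 -2.5 30.4] r [-0.006  0.005 -0.006]
[[419.848 164.153]]
clock: 19.75
position: [469.7, 346.8, 98.6]
eef_rot: [-2.916, -0.462, -0.773]
contact_force: [-0.8, 1.1, 0.6]
opening: 0.0
finger_force: 0.0
```

```bash
python3 nudge.py '[[-1,0,5,0,0,0],[-1,0,10,0,0,0],[-1,0,13,0,0,0],[-1,0,13,0,0,0]]'; python3 nudge.py '[[0,0,3,0,0,0],[0,0,6,0,0,0],[0,0,6,0,0,0]]'
```

```text
clock: 20.15
position: [475.0, 348.8, 87.3]
eef_rot: [-2.916, -0.462, -0.774]
contact_force: [-1.2, -2.1, 3.5]
opening: 0.3
finger_force: 1.3
clock: 20.45
position: [477.4, 349.9, 83.5]
eef_rot: [-2.916, -0.461, -0.775]
contact_force: [-22.2, -15.6, 32.1]
opening: -0.1
finger_force: 19.9
```

```bash
python3 nudge.py '[[0,0,-3,0,0,0],[0,0,-4,0,0,0]]'; for i in 1 2 3 4 5; do python3 nudge.py '[[0,0,-1.5,0,0,0],[0,0,-1.5,0,0,0]]' | grep -E 'pos|cont'; done
```

```text
clock: 20.65
position: [475.8, 349.4, 86.0]
eef_rot: [-2.915, -0.462, -0.775]
contact_force: [-0.8, -2.4, 3.2]
opening: -0.4
finger_force: 1.7
position: [475.0, 349.5, 87.0]
contact_force: [-0.7, -2.0, 3.5]
position: [474.0, 349.4, 88.2]
contact_force: [-0.2, -0.7, 2.1]
position: [473.0, 349.2, 89.3]
contact_force: [0.5, -0.1, 0.2]
position: [472.4, 348.8, 90.7]
contact_force: [-0.4, 0.8, -0.6]
position: [471.8, 348.6, 92.2]
contact_force: [-0.9, 0.8, -0.6]
```

The force ramps over about 6 mm like a spring, and at the bottom it rose to 42 N, so the button reached its stop and sprang back. Retracting and doing a last check.

```bash
python3 nudge.py '[[0,0,-30,0,0,0],[0,0,-60,0,0,0],[0,0,-100,0,0,0],[0,0,-100,0,0,0],[0,0,-100,0,0,0],[0,0,-100,0,0,0]]';python3 - <<'E'
from h import *
p,d=robot.snapshot('top'); X=pts('top',d); L=CR.inv().apply(X.reshape(-1,3)-CT); x,y,z=L.T;u=x*.866+(z-75)*.5; w=-x*.5+(z-75)*.866
q=(x>-20)&(x<165)&(w>46)&(w<75)&(u>70)&(u<150)
print('rear fin y',np.percentile(y[q&(y>100)],[2,50,98]),'front',np.percentile(y[q&(y<-100)],[2,50,98]))
a=cv2.imread('pics/top3.png'); 
for im in (a,p):
    g=cv2.cvtColor(im,cv2.COLOR_BGR2GRAY); print([int(g[r,285:296].mean()) for r in range(155,172)],[int(g[150:156,c].mean()) for c in range(276,304)])
E
```

```text
clock: 22.25
position: [424.9, 331.8, 177.8]
eef_rot: [-2.916, -0.463, -0.773]
contact_force: [0.8, -1.3, -1.1]
opening: 0.1
finger_force: 0.0
rear fin y [198.673 203.61  209.77 ] front [-211.183 -204.023 -199.379]
[118, 118, 118, 119, 119, 118, 117, 109, 91, 63, 38, 23, 19, 33, 55, 72, 83] [57, 55, 48, 31, 25, 49, 83, 108, 117, 119, 121, 119, 119, 119, 119, 121, 122, 120, 118, 108, 86, 50, 19, 13, 10, 22, 36, 49]
[109, 109, 109, 108, 109, 109, 107, 104, 95, 83, 72, 68, 66, 69, 80, 91, 96] [96, 95, 88, 75, 69, 76, 91, 104, 109, 110, 110, 110, 110, 108, 111, 111, 110, 110, 109, 104, 94, 78, 69, 66, 68, 71, 82, 92]
```

```bash
python3 -c "
from workcell import robot
print(robot.job_done())"
```

```text
the job is handed in; nothing more can be done
None
```

I handed the job in at about 22 s: the block is centred on the left bed metal face up, both doors read shut, and the button was pressed to its stop and released. My release first pulled the rear door about 8 mm open, so I shut it again before pressing; the judge returned no verdict.

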